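# Snap the hitch bar onto its anchor

## Task

Take the bar with the latched hook out of its storage channel, where only its head can be held, set it down upright on the bare bench and let go, and take it again by the shank, since the anchor leaves no room beside the head. Press it down onto the anchor plate until the hook's latch snaps shut under the cross pin and all four teeth stand fully home in the keeper's slots, and let go. Leave the bar with the round eye in its channel and do not disturb the other things on the bench.

Things in the scene. Friction and masses are not known exactly. Their poses are not given: they have to be found in the camera images.
- hitch_bar: loose steel bar, 228 x 22 x 56 mm, 0.4 kg (x 0.75 to 1.3). Frame: x along the bar towards its hook head, y across the 22 mm thickness, z up; origin at underside level (lips, tooth tips); x from -106 to 122 mm. Stands by itself on a flat surface on teeth and lips, mouth down. Seated, it has the anchor's axes, its origin 18 mm above the anchor's
- shank_grip (a point): middle of the shank, x = 20, z = 42 mm of the hitch bar, near its centre of mass. The shank runs from x = -106 to 76 mm, z 24 to 56 mm, with flat sides 22 mm apart in y
- head_grip (a point): on the head, x = 97, z = 42 mm of the hitch bar. The head spans x 76 to 122 mm, z 0 to 56 mm, flat sides 22 mm apart in y. The only part that sticks out of the channel
- jaw (a point): where the cross pin's axis lies in the mouth of the seated hook: x = 100, z = 30 mm of the hitch bar. The mouth opens downwards, is 17 mm wide (x 91.5 to 108.5 mm), round-lipped and ends at z = 36 mm
- comb (a point): middle of the row of teeth at the level of their tips: x = -72, z = 0 of the hitch bar. Four round-tipped teeth, 7 mm wide in x, 22 mm in y, 24 mm long, hang from the shank at x = -99, -81, -63, -45 mm
- latch (a joint): angle of the hook's sprung gate, a small dark bar 14.5 mm long between the plates of the rear jaw, hinged at x = 88.5, z = 10 mm of the hitch bar. 0 = shut across the mouth; grows to 1.45 as the pin pushes it up into the jaw; springs back to 0 when the pin is past it, about 3 mm before the mouth's end. Takes 3 to 8 N
- eye_bar: loose bar with the same frame, shank and teeth, whose head is a closed round eye of 48 mm without mouth or latch; stands in the other channel and must stay there
- channel_a: fixed aluminium channel that stores the hitch bar; origin at bench level, x = direction of the stored bar's head. Floor plate 6 mm thick, 70 mm wide; two walls x -115 to 66 mm, 75 mm high, 30 mm apart inside, 40 mm outside. The shank is sunk between them. The bar's origin stands 6 mm above the channel's, axes alike; it lifts straight up
- channel_b: the eye bar's channel, of the same shape and size, with the same frame
- anchor: fixed base plate 270 x 80 x 12 mm; origin under its centre at bench level, x along it towards the cross pin. Two cheeks at x 70 to 122 mm, 92 mm high, 28 mm apart inside, 44 outside, hide the seated head. Keeper at x -112 to -32 mm. Between them nothing is above 17 mm: room for fingers beside the shank
- cross_pin (a point): centre of the cross pin, 12 mm diameter, along y between the cheeks: x = 100, z = 48 mm of the anchor
- keeper (a point): where the comb point lies when seated: x = -72, z = 18 mm of the anchor. The keeper: two walls 75 mm high, 28 mm apart inside, 40 outside, with five round-topped ribs across, 7 mm wide, tops at z = 41.5 mm, at x = -108, -90, -72, -54, -36 mm of the anchor: four slots 11 mm wide for the teeth
- spray_can: bystander: standing spray can, 65 mm diameter, 196 mm high; origin under its centre
- glue_bottle: bystander: standing glue bottle, 63 mm diameter, 190 mm high; origin under its centre
- tape_measure: bystander: tape measure, 41 (its x) x 89 (its y) x 68 mm high; origin under its centre
- offcut: bystander: wood offcut, 45 (its x) x 90 (its y) x 45 mm high; origin under its centre

How it is judged:
On the way, in this order (a step that is already met when the one before it is completed fails the run):
1. the hitch bar stands upright on the bare bench, out of its channel and off the anchor, let go (height (world z) of hitch_bar between -0.003 and 0.003 m and angle between hitch_bar's own z axis and vertical below 0.1 rad and contact force between the fingers and hitch_bar below 0.05 N and contact force between hitch_bar and anchor below 0.05 N and contact force between hitch_bar and channel_a below 0.05 N and linear speed of hitch_bar below 0.02 m/s), for 0.2 s.
2. the cross pin pushes the latch open while the hand presses the bar (value of joint latch above 0.4 rad and contact force between the fingers and hitch_bar above 1 N and contact force between hitch_bar and anchor above 0.3 N and distance between jaw and cross_pin below 0.03 m), for 0.02 s.
At the end, for the whole second after the job is handed in: The latch is shut (under 0.15 rad) with the cross pin at the top of the hook's mouth (within 4 mm), the tooth tips are fully down in the keeper's slots (within 4 mm of the seated height and place), the bar stands upright within 0.12 rad and is at rest (value of joint latch below 0.15 rad and x of jaw in the frame of anchor between 0.096 and 0.104 m and z of jaw in the frame of anchor between 0.044 and 0.052 m and y of jaw in the frame of anchor between -0.005 and 0.005 m and z of comb in the frame of anchor between 0.014 and 0.022 m and x of comb in the frame of anchor between -0.076 and -0.068 m and angle between the z axis of hitch_bar and the z axis of anchor, either way round below 0.12 rad and linear speed of hitch_bar below 0.02 m/s); the robot touches nothing.
It fails at once if the bar with the round eye is moved more than 20 mm (distance of eye_bar from where it was at the start of the episode above 0.02 m).
It fails at once if the spray can, glue bottle, tape measure or offcut are moved more than 30 mm (distance of any of spray_can, glue_bottle, tape_measure, offcut from where it was at the start of the episode above 0.03 m).
It also fails if it takes over 69 s, if anything falls off the work surface, if the arm or the gripper's body presses on something with over 40 N, if the wrist force passes 120 N, or if a joint passes its speed limit or range.

## Robot

A 6-joint arm with a two-finger parallel gripper is mounted at the origin on a cart in front of the work surface, level with it; the furniture and walls round the work are solid. World frame = base frame: x ahead of the robot, y to its left, z up, the work surface at z = 0. Lengths are in m, angles in rad, forces in N, time in s.
With the tool pointing down it reaches from about 0.275 to 0.85 m from the base axis. Payload 5.2 kg.
Tool frame: the origin (TCP) lies on the centre line of the jaws, within the pads' length; the fingertips stand 14 mm ahead of it and the grasp point (between the pads) lies 5 mm behind it; z points along the fingers, y is the line along which they close (so a half turn about z gives the same grasp; the last joint's range is limited). The gripper opens to 85 mm and grips with 20 to 120 N. Pads are 22 mm wide; open, the fingers measure 114 mm over their backs; the gripper's body (76 mm by 85 mm) begins 54 mm behind the grasp point. The pads swing forward as they close: fully open they stand 13 mm farther back than shut.
Start: joints at [-1.498, 0.259, 1.535, -0, 1.348, -0.203], TCP at [0.15, -0.529, 0.245] pointing down, gripper open.
Joint ranges: [-3.14, 3.14], [-0.91, 2.08], [0.19, 2.58], [-1.22, 4.36], [0.22, 2.71], [-3.12, 3.12]. Speed limits (rad/s): [2.57, 2.57, 3.14, 3.14, 3.14, 3.14].

## Interface

Orientations are given as a unit quaternion [x, y, z, w].
In Python, from workcell import monitor, viewer, arm gives the robot as it stands.
- The arm moves only by the tool send_rows, never from a script. Its argument "motion" is a list of rows, each an object of numbers: "dx", "dy", "dz": the shift along the world's x, y, z in mm; "wx", "wy", "wz": the turn, a rotation vector about the world's x, y, z in rad; "claw": the finger opening in mm, from 0 to 85.4. In form: [{"dx": .., "dy": .., "dz": .., "wx": .., "wy": .., "wz": .., "claw": ..}, ...]. A call has 1 to 12 rows; each row is the pose to reach, as a shift and turn from the pose commanded when the call began; what a row does not reach only later rows make up. A row lasts 1/8 s, in which the tool goes at most 62.5 mm and 10.7 degrees, less where a joint would pass 70% of its speed; a pose out of reach is approached as far as the arm can. A call with a gripper value outside its range is refused whole. The fingers move at their own pace and stop on an object; the grip force is fixed at half the most. Time passes only in rows, so rows that repeat a pose let the fingers close. It gives the time, the measured TCP pose, the force, the opening and the grip force at its end, in the units of the state.
- monitor.sense(): the state, without advancing time (a new reading comes with each control period).
- viewer.capture(name): name is "side" or "top" or "wrist"; returns the picture (420x560x3 uint8, blue, green, red); there is no depth.
- viewer.camera_params(name): a dict with "intrinsics" (3x3 intrinsics, pixels), "R" (3x3) and "t" (3): a world point X has camera coordinates R X + t. Camera axes: x right, y down, z forward; pixel columns grow to the right and rows downward; lengths in m; the calibration is good to about 2 mm. The wrist camera is an equidistant fisheye: a pixel r from the principal point sees the ray r / f radians off the axis. A picture is of the moment at which its call begins: read the wrist's pose just before it. camera_params takes no time and is no camera call; for the wrist camera it gives the pose at the moment of the call.
- arm.finish_job(): hands the job in; it is judged then, once.
Trained networks look in the newest picture that a camera, given by its name, has taken for a name from the list of things; names that differ only in an ending like _2 or _b are one class to them, and where a whole thing is asked for, a point or a joint stands for the part that bears it (a point fixed in the world has none). Each returns a list of dicts, best first, with "score" (0 to 1); they miss things now and then, are a little off and sometimes report something else, mostly with a low value. They report only what shows in the picture. A call takes as long as a camera call.
- viewer.trace(camera, query): "mask" (420x560 bool, what is visible of it) and "extent" ([left, top, right, bottom] in pixels, round what is visible of it).
The state is a dict: "time": time; "q": joint angles; "joint_velocities": joint speeds; "joint_torque": joint torques, N m; "tcp_pos": TCP position; "ee_rot": TCP orientation; "ft_force": force on the tool from outside, world axes, zero at the start; "moment": the same for the moment, N m; "gripper_width": opening from 0.0 (shut) to 1.0 (fully open); "finger_force": force on a finger pad.
Only numpy, scipy, OpenCV 4.12 (cv2) and the standard library are available. Lean on these libraries where they do the work, as an engineer would, in place of code of your own. Each camera call takes 0.05 s, during which the arm holds its last target. There are 200 camera calls.

## Working session

There is one attempt and no reset: what is moved stays moved. The work goes in short steps, Python scripts to look and compute and a tool call to move; the robot and the scene stay as the last step left them, time stands still between calls to the robot, and variables do not carry over. Pictures are saved under pics/ and viewed, at most 10 in all, crops included, and the job is handed in when it is done.

Besides the shell and the picture viewer there is one more tool, called as name(argument=value, ...) on one line, values as JSON. send_rows: Moves the arm, as the interface text tells. Its arguments: {"type":"object","properties":{"motion":{"type":"array"}},"required":["motion"]}

```bash
mkdir -p pics; ls; python3 - <<'E'
from workcell import monitor, viewer, arm
import cv2, numpy as np
s=monitor.sense(); print(s)
ims=[]
for c in ("side","top"):
    im=viewer.capture(c); cv2.imwrite(f"pics/{c}0.png",im)
    p=viewer.camera_params(c); print(c,p)
    for n in ("hitch_bar","eye_bar","channel_a","anchor","latch","spray_can","glue_bottle","tape_measure","offcut"):
        for d in viewer.trace(c,n)[:2]: print(n,round(d["score"],2),d["extent"])
E
```

```text
pics
{'time': 0.0, 'q': array([-1.49778187e+00,  2.59349673e-01,  1.53608070e+00, -1.79296407e-06,
        1.34803967e+00, -2.02807534e-01]), 'joint_velocities': array([-0.00202216, -0.00069158, -0.0004787 ,  0.00170195,  0.00040651,
       -0.00099672]), 'joint_torque': array([-1.37094376e-03, -4.46036303e+01, -2.90573215e+01, -4.80879880e-04,
        1.18815905e-02, -7.29630926e-06]), 'tcp_pos': array([ 0.14976562, -0.52868257,  0.24447206]), 'ee_rot': array([ 9.90504878e-01,  1.37474382e-01,  6.00027698e-05, -9.36772142e-04]), 'ft_force': array([0.27821854, 0.25319867, 0.49416423]), 'moment': array([ 0.00223874, -0.00084064, -0.02755245]), 'finger_force': 0.0, 'gripper_width': 1.0003102942868474}
side {'intrinsics': array([[528.06662167,   0.        , 279.23350532],
       [  0.        , 528.06662167, 208.10671677],
       [  0.        ,   0.        ,   1.        ]]), 'R': array([[-9.99974981e-01,  6.26704875e-03,  3.28042169e-03],
       [-4.63879812e-04,  4.04652944e-01, -9.14470218e-01],
       [-7.05846173e-03, -9.14448861e-01, -4.04639913e-01]]), 't': array([0.52231551, 0.073
[... 601 characters left out ...]
     ,   1.        ]]), 'R': array([[-0.02258309, -0.99967926, -0.01146212],
       [-0.99398926,  0.02368008, -0.10688598],
       [ 0.10712312,  0.0089794 , -0.99420521]]), 't': array([-0.00454116,  0.51448247,  1.07652182])}
hitch_bar 0.78 [126.3, 194.3, 158.4, 280.4]
eye_bar 0.87 [382.5, 194.1, 397.8, 280.5]
channel_a 0.78 [126.6, 212.4, 173.9, 280.5]
channel_a 0.74 [368.5, 215.5, 404.8, 282.9]
anchor 0.6 [256.9, 116.3, 303.8, 214.5]
anchor 0.37 [356.1, 120.5, 395.8, 157.8]
latch 0.29 [371.5, 217.4, 403.3, 281.5]
spray_can 0.86 [354.6, 121.2, 394.3, 159.4]
glue_bottle 0.78 [164.8, 134.7, 196.6, 164.8]
tape_measure 0.58 [194.3, 230.3, 224.0, 248.2]
offcut 0.77 [324.1, 220.0, 362.2, 245.5]
```

```bash
python3 - <<'E'
import cv2
a=cv2.imread("pics/top0.png"); cv2.imwrite("pics/top0v.png",cv2.resize(a[95:305,110:410],(800,560),interpolation=cv2.INTER_CUBIC))
a=cv2.imread("pics/side0.png"); cv2.imwrite("pics/side0v.png",cv2.resize(a[130:330,190:390],(600,600),interpolation=cv2.INTER_CUBIC))
E
```

```text
(no output)
```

View pics/top0v.png

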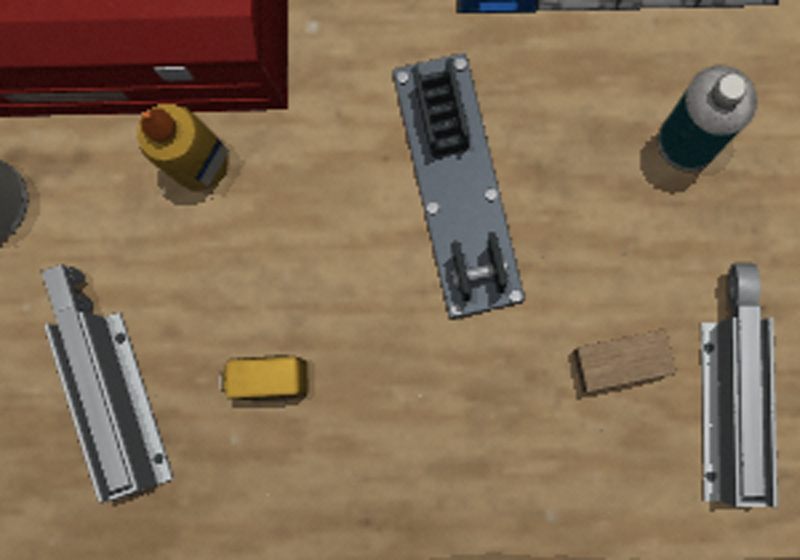

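View pics/side0v.png

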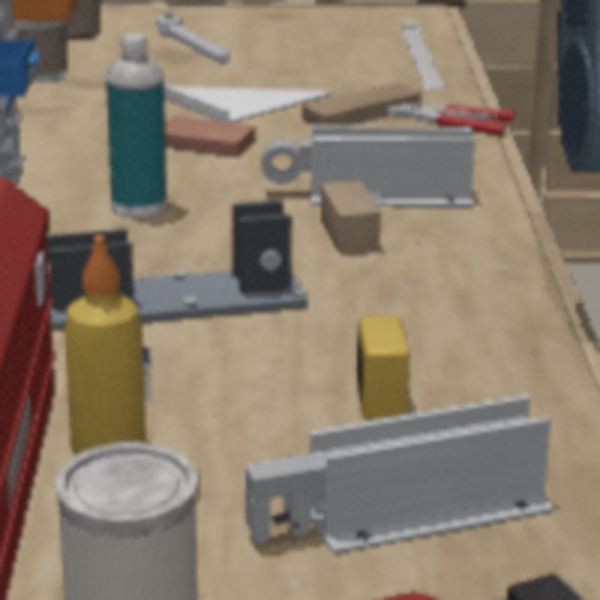

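```bash
cat > h.py <<'E'
import numpy as np, cv2
from workcell import monitor, viewer, arm
def ray(p,uv,fish):
    K,R,t=p["intrinsics"],np.array(p["R"]),np.array(p["t"])
    x=(np.atleast_2d(uv)-[K[0,2],K[1,2]])/[K[0,0],K[1,1]]
    if fish:
        r=np.linalg.norm(x,axis=1,keepdims=True)+1e-12
        d=np.hstack([x/r*np.sin(r),np.cos(r)])
    else: d=np.hstack([x,np.ones((len(x),1))])
    return -R.T@t, d@R
def onz(p,uv,z,fish=False):
    c,d=ray(p,uv,fish); return c+d*((z-c[2])/d[:,2])[:,None]
def proj(p,X,fish=False):
    K=p["intrinsics"]; c=np.atleast_2d(X)@np.array(p["R"]).T+p["t"]
    if fish:
        rho=np.linalg.norm(c[:,:2],axis=1,keepdims=True)+1e-12
        x=c[:,:2]/rho*np.arctan2(rho,c[:,2:])
    else: x=c[:,:2]/c[:,2:]
    return x*[K[0,0],K[1,1]]+[K[0,2],K[1,2]]
E
python3 - <<'E'
from h import *
p=viewer.camera_params("top")
f=lambda pts: np.array(pts)/[800/300,560/210]+[110,95]
np.set_printoptions(precision=4,suppress=True)
print("anchor plate z12",onz(p,f([[393,72],[466,57],[523,302],[450,318]]),.012))
print("hitch head corners z62",onz(p,f([[42,272],[65,266],[132,488],[108,498]]),.062))
print("eye",onz(p,f([[745,265],[757,505]]),.062))
for n,q,z in [("spray",[[733,87]],.196),("glue",[[155,120]],.19),("tape",[[225,360],[304,357],[304,398],[228,398]],.068),("offcut",[[578,348],[665,333],[674,372],[588,393]],.045)]: print(n,onz(p,f(q),z))
print(viewer.camera_params("wrist"))
E
```

```text
anchor plate z12 [[ 0.7434  0.049   0.012 ]
 [ 0.7576 -0.0277  0.012 ]
 [ 0.4987 -0.0799  0.012 ]
 [ 0.484  -0.005   0.012 ]]
hitch head corners z62 [[0.5348 0.3941 0.062 ]
 [0.5403 0.3715 0.062 ]
 [0.3234 0.3033 0.062 ]
 [0.3144 0.3264 0.062 ]]
eye [[ 0.5252 -0.2952  0.062 ]
 [ 0.2944 -0.295   0.062 ]]
spray [[ 0.6649 -0.2588  0.196 ]]
glue [[0.6501 0.2465 0.19  ]]
tape [[0.444  0.2124 0.068 ]
 [0.4451 0.1358 0.068 ]
 [0.4057 0.1361 0.068 ]
 [0.4074 0.2095 0.068 ]]
offcut [[ 0.4488 -0.1312  0.045 ]
 [ 0.4616 -0.2174  0.045 ]
 [ 0.4231 -0.2246  0.045 ]
 [ 0.4045 -0.1395  0.045 ]]
{'intrinsics': array([[325.1923,   0.    , 280.6933],
       [  0.    , 325.1923, 212.7539],
       [  0.    ,   0.    ,   1.    ]]), 'R': array([[ 0.2731, -0.962 ,  0.0002],
       [-0.9128, -0.2591,  0.3156],
       [-0.3036, -0.0864, -0.9489]]), 't': array([-0.5505, -0.0414,  0.3798])}
```

send_rows(motion=[{"dx": 350, "dy": 500, "dz": 20}, {"dx": 350, "dy": 500, "dz": 20}, {"dx": 350, "dy": 500, "dz": 20}, {"dx": 350, "dy": 500, "dz": 20}, {"dx": 350, "dy": 500, "dz": 20}, {"dx": 350, "dy": 500, "dz": 20}, {"dx": 350, "dy": 500, "dz": 20}, {"dx": 350, "dy": 500, "dz": 20}, {"dx": 350, "dy": 500, "dz": 20}, {"dx": 350, "dy": 500, "dz": 20}, {"dx": 350, "dy": 500, "dz": 20}, {"dx": 350, "dy": 500, "dz": 20}])

```text
invalid input at $.motion[0]: expected keys dx, dy, dz, wx, wy, wz, claw
```

send_rows(motion=[{"dx": 350, "dy": 500, "dz": 20, "wx": 0, "wy": 0, "wz": 0, "claw": 85}, {"dx": 350, "dy": 500, "dz": 20, "wx": 0, "wy": 0, "wz": 0, "claw": 85}, {"dx": 350, "dy": 500, "dz": 20, "wx": 0, "wy": 0, "wz": 0, "claw": 85}, {"dx": 350, "dy": 500, "dz": 20, "wx": 0, "wy": 0, "wz": 0, "claw": 85}, {"dx": 350, "dy": 500, "dz": 20, "wx": 0, "wy": 0, "wz": 0, "claw": 85}, {"dx": 350, "dy": 500, "dz": 20, "wx": 0, "wy": 0, "wz": 0, "claw": 85}, {"dx": 350, "dy": 500, "dz": 20, "wx": 0, "wy": 0, "wz": 0, "claw": 85}, {"dx": 350, "dy": 500, "dz": 20, "wx": 0, "wy": 0, "wz": 0, "claw": 85}, {"dx": 350, "dy": 500, "dz": 20, "wx": 0, "wy": 0, "wz": 0, "claw": 85}, {"dx": 350, "dy": 500, "dz": 20, "wx": 0, "wy": 0, "wz": 0, "claw": 85}, {"dx": 350, "dy": 500, "dz": 20, "wx": 0, "wy": 0, "wz": 0, "claw": 85}, {"dx": 350, "dy": 500, "dz": 20, "wx": 0, "wy": 0, "wz": 0, "claw": 85}])

```text
time: 2.5
tcp_pos: [0.4994, -0.0294, 0.2651]
ee_rot: [0.99, 0.138, -0.0, 0.0]
ft_force: [-0.2, 0.1, -0.6]
gripper_width: 0.994
finger_force: 0.0
```

```bash
python3 - <<'E'
from h import *
import pickle
np.set_printoptions(precision=4,suppress=True)
s=monitor.sense(); print(s["time"],s["tcp_pos"],s["q"],s["joint_velocities"])
p=viewer.camera_params("wrist"); im=viewer.capture("wrist"); pickle.dump(p,open("w1.pkl","wb")); cv2.imwrite("pics/w1.png",im)
cv2.imwrite("pics/w1v.png",cv2.resize(im,(800,600),interpolation=cv2.INTER_CUBIC))
# paint can height
ps,pt=viewer.camera_params("side"),viewer.camera_params("top")
for h in (.1,.13,.16,.19,.22):
    c=onz(ps,[[232.7,290]],h)[0]; e=onz(ps,[[256,290]],h)[0]; r=abs(c[0]-e[0])
    print(h,c,r,proj(pt,c-[0,r,0]))
E
```

```text
2.5 [ 0.4994 -0.0294  0.2651] [-0.2817  0.1558  1.6168 -0.0006  1.3697  1.0126] [-0.0286 -0.0087  0.0088 -0.0006  0.0017  0.0025]
0.1 [0.62   0.4564 0.1   ] 0.04730836349449097 [[114.699  162.2257]]
0.13 [0.6156 0.5031 0.13  ] 0.044887915967623426 [[ 89.8422 162.0012]]
0.16 [0.6111 0.5499 0.16  ] 0.04246746844075566 [[ 63.4821 161.7632]]
0.19 [0.6067 0.5967 0.19  ] 0.04004702091388801 [[ 35.4781 161.5102]]
0.22 [0.6022 0.6434 0.22  ] 0.03762657338702036 [[  5.6715 161.2411]]
```

View pics/w1v.png

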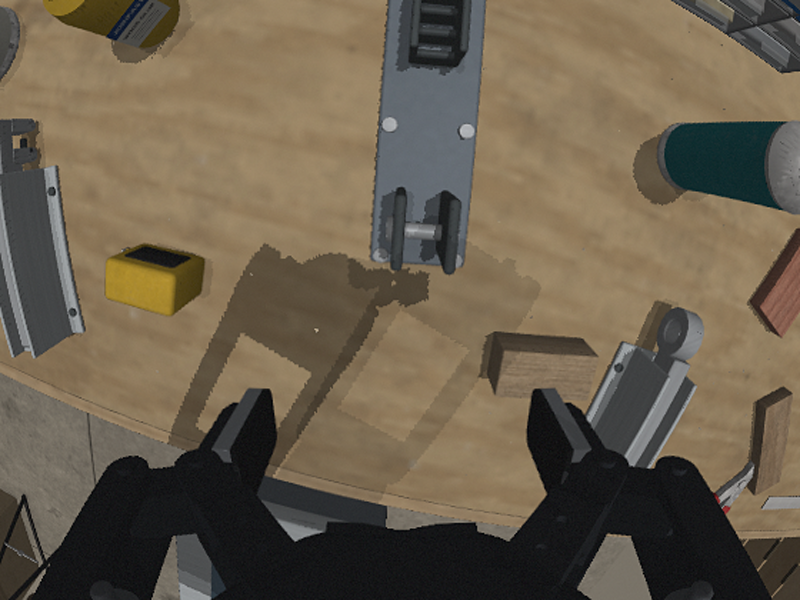

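send_rows(motion=[{"dx": 60, "dy": 0, "dz": 0, "wx": 0, "wy": 0, "wz": 0, "claw": 85}, {"dx": 60, "dy": 0, "dz": 0, "wx": 0, "wy": 0, "wz": 0, "claw": 85}, {"dx": 60, "dy": 0, "dz": 0, "wx": 0, "wy": 0, "wz": 0, "claw": 85}, {"dx": 60, "dy": 0, "dz": 0, "wx": 0, "wy": 0, "wz": 0, "claw": 85}])

```text
time: 3.05
tcp_pos: [0.5588, -0.0299, 0.2658]
ee_rot: [0.991, 0.137, 0.0, 0.0]
ft_force: [-0.5, 0.6, 0.4]
gripper_width: 0.999
finger_force: 0.0
```

```bash
python3 - <<'E'
from h import *
import pickle
np.set_printoptions(precision=4,suppress=True)
s=monitor.sense(); print(s["time"],s["tcp_pos"],s["joint_velocities"])
p=viewer.camera_params("wrist"); im=viewer.capture("wrist"); pickle.dump(p,open("w2.pkl","wb")); cv2.imwrite("pics/w2.png",im)
a=im[0:230,200:420]; cv2.imwrite("pics/w2v.png",cv2.resize(a,None,fx=2.6,fy=2.6,interpolation=cv2.INTER_CUBIC))
E
```

```text
3.05 [ 0.5588 -0.0299  0.2658] [ 0.0066 -0.007  -0.0027  0.001  -0.0019  0.0015]
```

View pics/w2v.png

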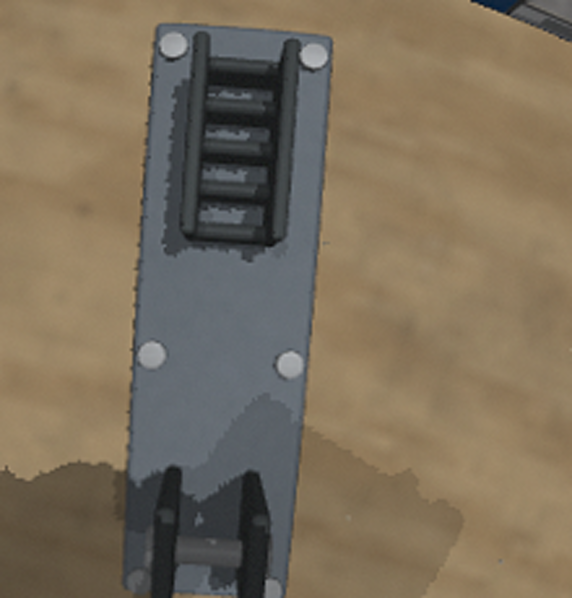

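send_rows(motion=[{"dx": -140, "dy": 330, "dz": 0, "wx": 0, "wy": 0, "wz": 0, "claw": 85}, {"dx": -140, "dy": 330, "dz": 0, "wx": 0, "wy": 0, "wz": 0, "claw": 85}, {"dx": -140, "dy": 330, "dz": 0, "wx": 0, "wy": 0, "wz": 0, "claw": 85}, {"dx": -140, "dy": 330, "dz": 0, "wx": 0, "wy": 0, "wz": 0, "claw": 85}, {"dx": -140, "dy": 330, "dz": 0, "wx": 0, "wy": 0, "wz": 0, "claw": 85}, {"dx": -140, "dy": 330, "dz": 0, "wx": 0, "wy": 0, "wz": 0, "claw": 85}, {"dx": -140, "dy": 330, "dz": 0, "wx": 0, "wy": 0, "wz": 0, "claw": 85}, {"dx": -140, "dy": 330, "dz": 0, "wx": 0, "wy": 0, "wz": 0, "claw": 85}, {"dx": -140, "dy": 330, "dz": 0, "wx": 0, "wy": 0, "wz": 0, "claw": 85}])

```text
time: 4.22
tcp_pos: [0.4203, 0.2996, 0.2655]
ee_rot: [0.991, 0.137, 0.0, 0.0]
ft_force: [-0.5, 0.2, 0.1]
gripper_width: 0.994
finger_force: 0.0
```

```bash
cat >> h.py <<'E'
from scipy.optimize import least_squares
def tf(pose,P):
    x,y,a=pose; P=np.atleast_2d(P); c,s=np.cos(a),np.sin(a)
    return np.c_[x+c*P[:,0]-s*P[:,1], y+s*P[:,0]+c*P[:,1], P[:,2]]
def fit(p,P,uv,x0,fish=True):
    f=lambda q:(proj(p,tf(q,P),fish)-uv).ravel()
    r=least_squares(f,x0,loss="soft_l1",x_scale=[.01,.01,.1]); return r.x,f(r.x).reshape(-1,2)
E
python3 - <<'E'
from h import *
import pickle
np.set_printoptions(precision=4,suppress=True)
p=pickle.load(open("w2.pkl","rb"))
P=[[-.135,-.04,.012],[-.135,.04,.012],[.135,-.04,.012],[.135,.04,.012],
   [-.112,-.017,.075],[-.112,.017,.075],[-.032,-.017,.075],[-.032,.017,.075],
   [-.072,0,.0415],[-.054,0,.0415],[-.036,0,.0415],[.1,0,.054]]
# anchor x points to image bottom; +y anchor -> image right
uv=[[157,26],[331,38],[123,590],[284,598],[203,35],[292,42],[187,235],[278,240],[237,143],[236,181],[230,230],[210,545]]
uv=np.array(uv)/2.6+[200,0]
x,r=fit(p,np.array(P),uv,[.621,-.016,-2.939]); print("anchor",x,"\n",r)
s=monitor.sense(); print(s["time"],s["tcp_pos"])
p=viewer.camera_params("wrist"); im=viewer.capture("wrist"); pickle.dump(p,open("w3.pkl","wb")); cv2.imwrite("pics/w3.png",im)
b=(.421,.3466,.301)
pr=proj(p,tf(b,[[-.106,0,.062],[.122,0,.062],[.097,0,.048]]),True); print(pr)
u0,v0=np.maximum(pr.min(0)-30,0).astype(int);u1,v1=(pr.max(0)+30).astype(int);print(u0,v0,u1,v1)
k=min(800/(u1-u0),600/(v1-v0)); print(k)
cv2.imwrite("pics/w3v.png",cv2.resize(im[v0:v1,u0:u1],None,fx=k,fy=k,interpolation=cv2.INTER_CUBIC))
E
```

```text
anchor [ 0.6245 -0.0185 -2.934 ] 
 [[-0.8512 -2.4061]
 [ 1.1258 -1.7434]
 [-0.453   0.602 ]
 [ 0.7289  1.5176]
 [-0.5275 -2.1664]
 [ 0.4174 -2.1144]
 [-0.0263 -0.6936]
 [ 0.252  -0.0457]
 [ 0.1499  1.1848]
 [-0.6267  2.8108]
 [ 0.5076  0.3917]
 [-0.4648  4.3418]]
4.225 [0.4203 0.2996 0.2655]
[[243.4345 264.9418]
 [231.8917  56.7563]
 [234.5483  81.7434]]
201 26 273 294
2.2388059701492535
```

View pics/w3v.png

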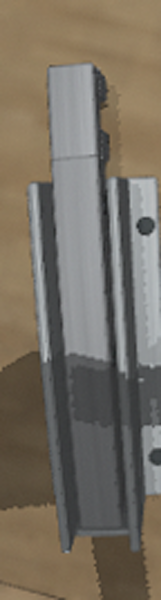

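```bash
python3 - <<'E'
from h import *
import pickle
np.set_printoptions(precision=4,suppress=True)
p=pickle.load(open("w3.pkl","rb"))
P=np.array([[.122,.011,.062],[.122,-.011,.062],[.076,.011,.062],[.076,-.011,.062],[-.106,.011,.062],[-.106,-.011,.062]])
uv=np.array([[49,66],[98,64],[52,158],[101,158],[79,530],[126,530]])/2.2388+[201,26]
x,r=fit(p,P,uv,[.421,.3466,.301]); print(x,"\n",r)
print("grip", tf(x,[[.087,0,0],[.02,0,0]]))
x,r=fit(p,P[:4],uv[:4],[.421,.3466,.301]); print(x,"\n",r)
print("grip", tf(x,[[.087,0,0]]))
p=pickle.load(open("w2.pkl","rb"))
uv=np.array([[157,26],[331,38],[203,35],[292,42],[187,235],[278,240]])/2.6+[200,0]
P=[[-.135,-.04,.012],[-.135,.04,.012],[-.112,-.017,.075],[-.112,.017,.075],[-.032,-.017,.075],[-.032,.017,.075]]
print(fit(p,np.array(P),uv,[.621,-.016,-2.939]))
E
```

```text
[0.4247 0.3447 0.3099] 
 [[-0.1028 -0.7086]
 [-0.3196 -1.527 ]
 [ 0.4513  2.2204]
 [ 0.1317  0.7751]
 [ 0.7918  0.0896]
 [-1.2028 -0.3076]]
grip [[0.5075 0.3713 0.    ]
 [0.4437 0.3508 0.    ]]
[0.4244 0.3459 0.2987] 
 [[ 0.1036 -0.9824]
 [-0.1022 -1.5634]
 [ 0.1496  1.9775]
 [-0.1646  0.7677]]
grip [[0.5076 0.3715 0.    ]]
(array([ 0.6228, -0.0189, -2.935 ]), array([[-0.8539, -1.0707],
       [ 1.1463, -0.3438],
       [-0.5456, -0.5341],
       [ 0.4132, -0.4501],
       [-0.118 ,  1.0802],
       [ 0.1439,  1.756 ]]))
```

send_rows(motion=[{"dx": 87, "dy": 72, "dz": 0, "wx": 0, "wy": 0, "wz": 0.03, "claw": 60}, {"dx": 87, "dy": 72, "dz": -60, "wx": 0, "wy": 0, "wz": 0.03, "claw": 60}, {"dx": 87, "dy": 72, "dz": -120, "wx": 0, "wy": 0, "wz": 0.03, "claw": 60}, {"dx": 87, "dy": 72, "dz": -150, "wx": 0, "wy": 0, "wz": 0.03, "claw": 60}, {"dx": 87, "dy": 72, "dz": -180, "wx": 0, "wy": 0, "wz": 0.03, "claw": 60}, {"dx": 87, "dy": 72, "dz": -200, "wx": 0, "wy": 0, "wz": 0.03, "claw": 60}, {"dx": 87, "dy": 72, "dz": -222, "wx": 0, "wy": 0, "wz": 0.03, "claw": 60}, {"dx": 87, "dy": 72, "dz": -222, "wx": 0, "wy": 0, "wz": 0.03, "claw": 60}, {"dx": 87, "dy": 72, "dz": -222, "wx": 0, "wy": 0, "wz": 0.03, "claw": 60}])

```text
time: 5.4
tcp_pos: [0.5077, 0.3724, 0.044]
ee_rot: [0.988, 0.152, 0.0, -0.0]
ft_force: [0.1, -0.1, 0.6]
gripper_width: 0.703
finger_force: 0.0
```

```bash
python3 - <<'E'
from h import *
s=monitor.sense(); print(s["time"],s["tcp_pos"],s["gripper_width"],s["ft_force"])
im=viewer.capture("wrist"); cv2.imwrite("pics/w4.png",cv2.resize(im,(640,480)))
E
```

```text
5.4 [0.50774431 0.37236276 0.04403869] 0.7027930432144662 [ 0.13809443 -0.10771003  0.60667227]
```

View pics/w4.png

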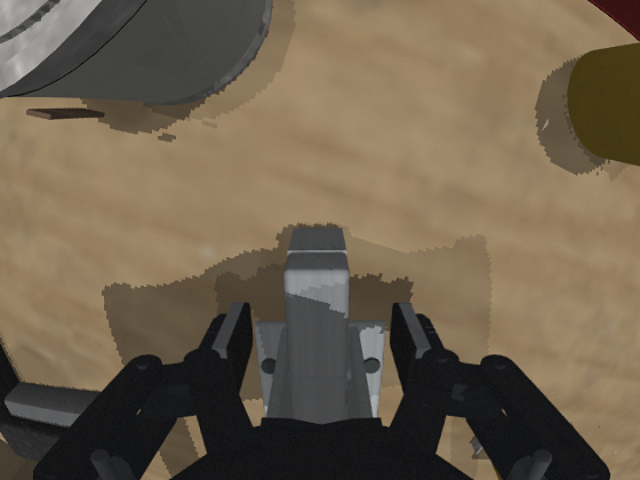

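send_rows(motion=[{"dx": 0, "dy": 0, "dz": 0, "wx": 0, "wy": 0, "wz": 0, "claw": 10}, {"dx": 0, "dy": 0, "dz": 0, "wx": 0, "wy": 0, "wz": 0, "claw": 10}, {"dx": 0, "dy": 0, "dz": 0, "wx": 0, "wy": 0, "wz": 0, "claw": 10}, {"dx": 0, "dy": 0, "dz": 0, "wx": 0, "wy": 0, "wz": 0, "claw": 10}, {"dx": 0, "dy": 0, "dz": 0, "wx": 0, "wy": 0, "wz": 0, "claw": 10}, {"dx": 0, "dy": 0, "dz": 0, "wx": 0, "wy": 0, "wz": 0, "claw": 10}])

```text
time: 6.2
tcp_pos: [0.5072, 0.373, 0.0441]
ee_rot: [0.988, 0.152, 0.001, -0.0]
ft_force: [-0.4, -0.8, 5.9]
gripper_width: 0.249
finger_force: 60.0
```

send_rows(motion=[{"dx": 0, "dy": 0, "dz": 10, "wx": 0, "wy": 0, "wz": 0, "claw": 10}, {"dx": 0, "dy": 0, "dz": 20, "wx": 0, "wy": 0, "wz": 0, "claw": 10}, {"dx": 0, "dy": 0, "dz": 40, "wx": 0, "wy": 0, "wz": 0, "claw": 10}, {"dx": 0, "dy": 0, "dz": 60, "wx": 0, "wy": 0, "wz": 0, "claw": 10}, {"dx": 0, "dy": 0, "dz": 80, "wx": 0, "wy": 0, "wz": 0, "claw": 10}, {"dx": 0, "dy": 0, "dz": 100, "wx": 0, "wy": 0, "wz": 0, "claw": 10}, {"dx": 0, "dy": 0, "dz": 120, "wx": 0, "wy": 0, "wz": 0, "claw": 10}, {"dx": 0, "dy": 0, "dz": 135, "wx": 0, "wy": 0, "wz": 0, "claw": 10}, {"dx": 0, "dy": 0, "dz": 135, "wx": 0, "wy": 0, "wz": 0, "claw": 10}])

```text
time: 7.32
tcp_pos: [0.5074, 0.3732, 0.1797]
ee_rot: [0.988, 0.152, 0.001, -0.0]
ft_force: [0.3, 0.9, -4.3]
gripper_width: 0.247
finger_force: 59.0
```

```bash
python3 - <<'E'
from h import *
s=monitor.sense(); print(s["time"],s["tcp_pos"],s["gripper_width"],s["ft_force"],s["moment"])
im=viewer.capture("side"); a=im[130:330,190:390]; cv2.imwrite("pics/s5.png",cv2.resize(a,(600,600),interpolation=cv2.INTER_CUBIC))
E
```

```text
7.325 [0.50744126 0.37316597 0.17974432] 0.24658602316032485 [ 0.32817252  0.85968013 -4.28063302] [ 0.15501771 -0.28750988 -0.04018412]
```

View pics/s5.png

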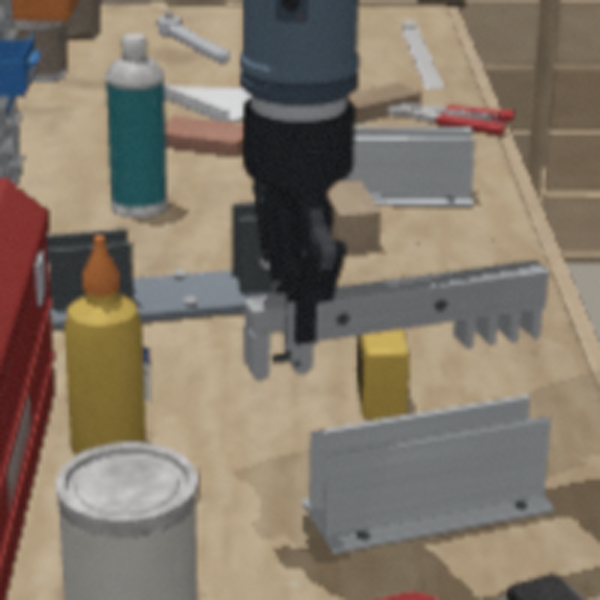

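send_rows(motion=[{"dx": -2, "dy": -15, "dz": 0, "wx": 0, "wy": 0, "wz": 0.15, "claw": 10}, {"dx": -4, "dy": -32, "dz": 0, "wx": 0, "wy": 0, "wz": 0.32, "claw": 10}, {"dx": -5, "dy": -48, "dz": 0, "wx": 0, "wy": 0, "wz": 0.5, "claw": 10}, {"dx": -6, "dy": -65, "dz": 0, "wx": 0, "wy": 0, "wz": 0.67, "claw": 10}, {"dx": -8, "dy": -81, "dz": 0, "wx": 0, "wy": 0, "wz": 0.84, "claw": 10}, {"dx": -9, "dy": -97, "dz": 0, "wx": 0, "wy": 0, "wz": 1.01, "claw": 10}, {"dx": -10, "dy": -113, "dz": 0, "wx": 0, "wy": 0, "wz": 1.18, "claw": 10}, {"dx": -11, "dy": -130, "dz": 0, "wx": 0, "wy": 0, "wz": 1.35, "claw": 10}, {"dx": -11, "dy": -145, "dz": 0, "wx": 0, "wy": 0, "wz": 1.52, "claw": 10}, {"dx": -11, "dy": -145, "dz": 0, "wx": 0, "wy": 0, "wz": 1.52, "claw": 10}])

```text
time: 8.62
tcp_pos: [0.495, 0.227, 0.1773]
ee_rot: [0.613, 0.79, -0.001, -0.001]
ft_force: [0.6, 0.9, -2.9]
gripper_width: 0.249
finger_force: 59.2
```

send_rows(motion=[{"dx": -2, "dy": -15, "dz": 0, "wx": 0, "wy": 0, "wz": 0.15, "claw": 10}, {"dx": -4, "dy": -32, "dz": 0, "wx": 0, "wy": 0, "wz": 0.32, "claw": 10}, {"dx": -5, "dy": -48, "dz": 0, "wx": 0, "wy": 0, "wz": 0.5, "claw": 10}, {"dx": -6, "dy": -65, "dz": 0, "wx": 0, "wy": 0, "wz": 0.67, "claw": 10}, {"dx": -8, "dy": -81, "dz": 0, "wx": 0, "wy": 0, "wz": 0.84, "claw": 10}, {"dx": -9, "dy": -97, "dz": 0, "wx": 0, "wy": 0, "wz": 1.01, "claw": 10}, {"dx": -10, "dy": -113, "dz": 0, "wx": 0, "wy": 0, "wz": 1.18, "claw": 10}, {"dx": -11, "dy": -130, "dz": 0, "wx": 0, "wy": 0, "wz": 1.35, "claw": 10}, {"dx": -11, "dy": -145, "dz": 0, "wx": 0, "wy": 0, "wz": 1.52, "claw": 10}, {"dx": -11, "dy": -145, "dz": 0, "wx": 0, "wy": 0, "wz": 1.52, "claw": 10}])

```text
time: 9.88
tcp_pos: [0.4843, 0.0827, 0.1777]
ee_rot: [-0.099, 0.995, 0.0, -0.001]
ft_force: [-0.4, 0.5, -2.4]
gripper_width: 0.249
finger_force: 59.2
```

```bash
python3 - <<'E'
from h import *
np.set_printoptions(precision=4,suppress=True)
s=monitor.sense(); print(s["time"],s["tcp_pos"],s["ee_rot"],s["q"],s["gripper_width"],s["ft_force"],s["moment"])
E
```

```text
9.875 [0.4843 0.0827 0.1777] [-0.099   0.9951  0.0002 -0.0009] [-0.0584  0.2136  1.77    0.0001  1.1597 -1.8276] 0.24853518247698575 [-0.386   0.488  -2.4133] [-0.0327  0.3507 -0.0039]
```

send_rows(motion=[{"dx": 0, "dy": 0, "dz": -30, "wx": 0, "wy": 0, "wz": 0, "claw": 10}, {"dx": 0, "dy": 0, "dz": -70, "wx": 0, "wy": 0, "wz": 0, "claw": 10}, {"dx": 0, "dy": 0, "dz": -105, "wx": 0, "wy": 0, "wz": 0, "claw": 10}, {"dx": 0, "dy": 0, "dz": -125, "wx": 0, "wy": 0, "wz": 0, "claw": 10}, {"dx": 0, "dy": 0, "dz": -134, "wx": 0, "wy": 0, "wz": 0, "claw": 10}, {"dx": 0, "dy": 0, "dz": -136, "wx": 0, "wy": 0, "wz": 0, "claw": 10}, {"dx": 0, "dy": 0, "dz": -138, "wx": 0, "wy": 0, "wz": 0, "claw": 10}, {"dx": 0, "dy": 0, "dz": -139, "wx": 0, "wy": 0, "wz": 0, "claw": 10}, {"dx": 0, "dy": 0, "dz": -140, "wx": 0, "wy": 0, "wz": 0, "claw": 10}, {"dx": 0, "dy": 0, "dz": -140, "wx": 0, "wy": 0, "wz": 0, "claw": 10}])

```text
time: 11.12
tcp_pos: [0.485, 0.0827, 0.0386]
ee_rot: [-0.102, 0.995, -0.0, 0.0]
ft_force: [0.2, -0.5, -3.3]
gripper_width: 0.249
finger_force: 59.2
```

send_rows(motion=[{"dx": 0, "dy": 0, "dz": -0.5, "wx": 0, "wy": 0, "wz": 0, "claw": 10}, {"dx": 0, "dy": 0, "dz": -1, "wx": 0, "wy": 0, "wz": 0, "claw": 10}, {"dx": 0, "dy": 0, "dz": -1.5, "wx": 0, "wy": 0, "wz": 0, "claw": 10}, {"dx": 0, "dy": 0, "dz": -1.5, "wx": 0, "wy": 0, "wz": 0, "claw": 10}])

```text
time: 11.62
tcp_pos: [0.485, 0.0827, 0.0382]
ee_rot: [-0.102, 0.995, -0.0, 0.0]
ft_force: [-5.3, 0.1, 11.0]
gripper_width: 0.249
finger_force: 61.6
```

send_rows(motion=[{"dx": 0, "dy": 0, "dz": 0, "wx": 0, "wy": 0, "wz": 0, "claw": 60}, {"dx": 0, "dy": 0, "dz": 0, "wx": 0, "wy": 0, "wz": 0, "claw": 60}, {"dx": 0, "dy": 0, "dz": 0, "wx": 0, "wy": 0, "wz": 0, "claw": 60}, {"dx": 0, "dy": 0, "dz": 0, "wx": 0, "wy": 0, "wz": 0, "claw": 60}, {"dx": 0, "dy": 0, "dz": 20, "wx": 0, "wy": 0, "wz": 0, "claw": 60}, {"dx": 0, "dy": 0, "dz": 50, "wx": 0, "wy": 0, "wz": 0, "claw": 60}, {"dx": 0, "dy": 0, "dz": 100, "wx": 0, "wy": 0, "wz": 0, "claw": 60}, {"dx": 0, "dy": 0, "dz": 150, "wx": 0, "wy": 0, "wz": 0, "claw": 60}])

```text
time: 12.62
tcp_pos: [0.4844, 0.0828, 0.1879]
ee_rot: [-0.102, 0.995, 0.0, -0.0]
ft_force: [0.7, -0.8, 0.5]
gripper_width: 0.698
finger_force: 0.0
```

send_rows(motion=[{"dx": 60, "dy": 10, "dz": 0, "wx": 0, "wy": 0, "wz": 0, "claw": 60}, {"dx": 115, "dy": 20, "dz": 0, "wx": 0, "wy": 0, "wz": 0, "claw": 60}, {"dx": 155, "dy": 30, "dz": 0, "wx": 0, "wy": 0, "wz": 0, "claw": 60}, {"dx": 155, "dy": 30, "dz": 0, "wx": 0, "wy": 0, "wz": 0, "claw": 60}, {"dx": 155, "dy": 30, "dz": 0, "wx": 0, "wy": 0, "wz": 0, "claw": 60}, {"dx": 155, "dy": 30, "dz": 0, "wx": 0, "wy": 0, "wz": 0, "claw": 60}])

```text
time: 13.38
tcp_pos: [0.6386, 0.1126, 0.1869]
ee_rot: [-0.102, 0.995, -0.0, -0.0]
ft_force: [-0.2, -0.1, -0.3]
gripper_width: 0.702
finger_force: 0.0
```

```bash
python3 - <<'E'
from h import *
import pickle
np.set_printoptions(precision=4,suppress=True)
s=monitor.sense(); print(s["time"],s["tcp_pos"],s["joint_velocities"].round(3))
p=viewer.camera_params("wrist"); im=viewer.capture("wrist"); pickle.dump(p,open("w5.pkl","wb")); cv2.imwrite("pics/w5.png",im)
cv2.imwrite("pics/w5v.png",cv2.resize(im,(800,600),interpolation=cv2.INTER_CUBIC))
E
```

```text
13.375 [0.6386 0.1126 0.1869] [ 0.001 -0.007 -0.003 -0.     0.     0.001]
```

View pics/w5v.png

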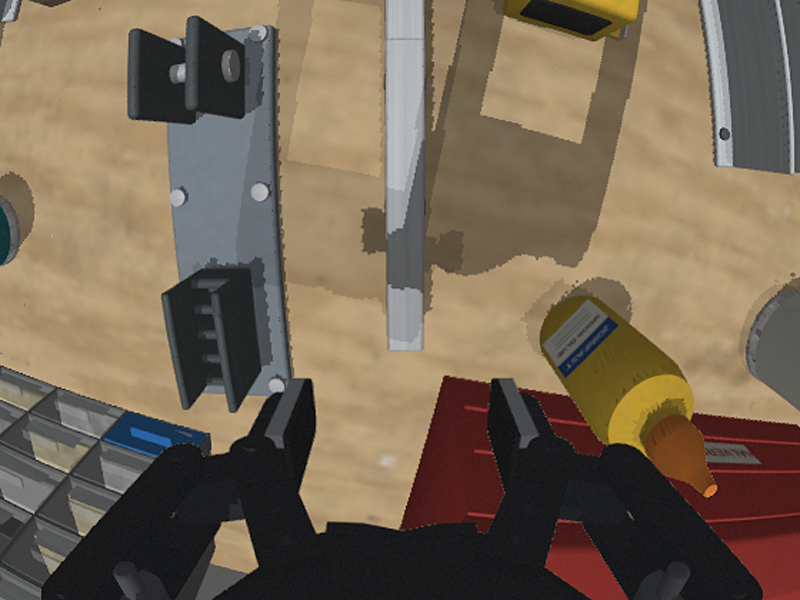

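send_rows(motion=[{"dx": 30, "dy": -55, "dz": 0, "wx": 0, "wy": 0, "wz": 0, "claw": 60}, {"dx": 55, "dy": -105, "dz": 0, "wx": 0, "wy": 0, "wz": 0, "claw": 60}, {"dx": 63, "dy": -114, "dz": 0, "wx": 0, "wy": 0, "wz": 0, "claw": 60}, {"dx": 63, "dy": -114, "dz": 0, "wx": 0, "wy": 0, "wz": 0, "claw": 60}, {"dx": 63, "dy": -114, "dz": 0, "wx": 0, "wy": 0, "wz": 0, "claw": 60}, {"dx": 63, "dy": -114, "dz": 0, "wx": 0, "wy": 0, "wz": 0, "claw": 60}])

```text
time: 14.18
tcp_pos: [0.7022, 0.0004, 0.1872]
ee_rot: [-0.103, 0.995, 0.0, -0.0]
ft_force: [-0.3, 0.1, -0.2]
gripper_width: 0.702
finger_force: 0.0
```

```bash
cat > fit2.py <<'E'
from h import *
import pickle
np.set_printoptions(precision=4,suppress=True)
def seg(a,b,n=40): return np.linspace(a,b,n)
def rect(x0,x1,y,z): return np.vstack([seg([x0,-y,z],[x0,y,z]),seg([x1,-y,z],[x1,y,z]),seg([x0,-y,z],[x1,-y,z],120),seg([x0,y,z],[x1,y,z],120)])
def efit(im,p,P,x0,span=.012):
    g=cv2.GaussianBlur(cv2.cvtColor(im,cv2.COLOR_BGR2GRAY),(0,0),.7)
    e=cv2.Canny(g,40,100); e[300:,:]=0
    D=cv2.distanceTransform(255-e,cv2.DIST_L2,5)
    samp=lambda q:cv2.remap(D,*[c.astype(np.float32).reshape(-1,1) for c in proj(p,tf(q,P),True).T],cv2.INTER_LINEAR,borderValue=20).ravel()
    best=None
    for dx in np.arange(-span,span+1e-6,.003):
        for dy in np.arange(-span,span+1e-6,.003):
            q=np.array(x0)+[dx,dy,0]; c=np.minimum(samp(q),4).mean()
            if best is None or c<best[0]: best=(c,q)
    r=least_squares(samp,best[1],loss="cauchy",f_scale=.7,x_scale=[.001,.001,.01],diff_step=1e-4)
    return r.x,np.minimum(samp(r.x),4).mean(),best
E
python3 - <<'E'
from fit2 import *
im=cv2.imread("pics/w5.png"); p=pickle.load(open("w5.pkl","rb"))
P=np.array([[-.106,.011,.056],[-.106,-.011,.056],[.076,.011,.056],[.076,-.011,.056]])
uv=np.array([[424,350],[387,350],[424,38],[386,38]])/(800/560)
x,r=fit(p,P,uv,[.57,.10,-2.935]); print("bar pts",x,r.ravel())
B=np.vstack([seg([-.106,-.011,.056],[-.106,.011,.056]),seg([.076,-.011,.056],[.076,.011,.056]),seg([-.106,-.011,.056],[.076,-.011,.056],120),seg([-.106,.011,.056],[.076,.011,.056],120)])
print("bar edges",efit(im,p,B,x,.003)[:2])
s=monitor.sense(); print(s["tcp_pos"],s["ee_rot"])
p=viewer.camera_params("wrist"); im=viewer.capture("wrist"); pickle.dump(p,open("w6.pkl","wb")); cv2.imwrite("pics/w6.png",im)
A=np.vstack([rect(-.135,.135,.04,.012),rect(-.112,-.032,.020,.075),rect(-.112,-.032,.014,.075),rect(.07,.122,.014,.092),rect(.07,.122,.022,.092)])
x,c,b=efit(im,p,A,[.6228,-.0189,-2.935]); print("anchor edges",x,c,b)
k=800/560
v=cv2.resize(im,(800,600),interpolation=cv2.INTER_CUBIC)
for q in proj(p,tf(x,A),True)*k: cv2.circle(v,tuple(np.round(q).astype(int)),0,(0,0,255),-1)
R=np.vstack([seg([a,-.014,.0415],[a,.014,.0415]) for a in (-.108,-.09,-.072,-.054,-.036)]+[seg([.1,-.014,.054],[.1,.014,.054])])
for q in proj(p,tf(x,R),True)*k: cv2.circle(v,tuple(np.round(q).astype(int)),0,(0,255,0),-1)
cv2.imwrite("pics/w6v.png",v)
E
```

```text
bar pts [ 0.5675  0.1018 -2.9336] [-23.4876  -0.1944  27.6784  -0.2891 -25.0533   0.187   29.7419   0.2666]
bar edges (array([ 0.5675,  0.0987, -2.9325]), np.float32(1.1808579))
[0.7022 0.0004 0.1872] [-0.1028  0.9947  0.0001 -0.    ]
anchor edges [ 0.6228 -0.0187 -2.9332] 2.2662497 (np.float32(2.3017645), array([ 0.6228, -0.0189, -2.935 ]))
```

View pics/w6v.png

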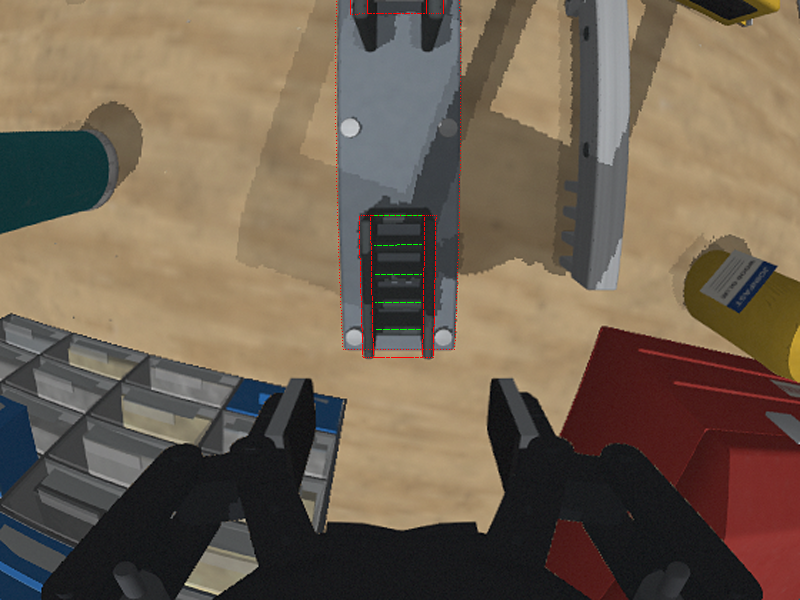

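```bash
cat > prof.py <<'E'
from fit2 import *
def pfit(im,p,E,x0,w=.006,it=4):
    """E: list of (a,b) model edges; measure offset of strongest gradient along in-plane normal, solve pose"""
    g=cv2.GaussianBlur(cv2.cvtColor(im,cv2.COLOR_BGR2GRAY).astype(np.float32),(0,0),.7)
    x=np.array(x0,float)
    t=np.arange(-w,w+1e-9,.0002)
    for k in range(it):
        A=[];b=[];info=[]
        for a,c,n in E:
            a,c,n=map(np.array,(a,c,n)); S=np.linspace(a,c,25)[2:-2]
            pts=(S[:,None]+t[None,:,None]*np.append(n,0)).reshape(-1,3)
            uv=proj(p,tf(x,pts),True).astype(np.float32)
            I=cv2.remap(g,uv[:,:1].copy(),uv[:,1:].copy(),cv2.INTER_LINEAR).reshape(len(S),-1)
            G=np.abs(np.gradient(cv2.GaussianBlur(I,(0,0),2),axis=1)); G[:,:3]=G[:,-3:]=0
            m=G.mean(0); o=t[m.argmax()]; info.append((round(o*1e3,1),round(float(m.max()/m.mean()),1)))
            # per sample near the group's peak
            for s,row in zip(S,G):
                sel=np.abs(t-o)<.0012; oo=t[sel][row[sel].argmax()]
                A.append([n[0],n[1],n[1]*s[0]-n[0]*s[1]]); b.append(oo)
        A=np.array(A);b=np.array(b)
        r=least_squares(lambda d:A@d-b,np.zeros(3),loss="soft_l1",f_scale=.0005,x_scale=[.001,.001,.01])
        d=r.x; c,s=np.cos(x[2]),np.sin(x[2]); x+= [c*d[0]-s*d[1],s*d[0]+c*d[1],d[2]]
    return x,info,np.median(np.abs(A@d-b))*1e3
E
python3 - <<'E'
from prof import *
im=cv2.imread("pics/w5.png"); p=pickle.load(open("w5.pkl","rb"))
P=np.array([[-.106,.011,.056],[-.106,-.011,.056],[.076,.011,.056],[.076,-.011,.056]])
uv=np.array([[387,350],[424,350],[386,38],[424,38]])/(800/560)
x,r=fit(p,P,uv,[.57,.10,-2.935]); print("bar pts",x,r.ravel())
z=.056
E=[([-.106,-.011,z],[-.106,.011,z],[1,0]),([-.1,-.011,z],[.07,-.011,z],[0,1]),([-.1,.011,z],[.07,.011,z],[0,1])]
print("bar",pfit(im,p,E,x)); print("bar tail only",pfit(im,p,[E[0]]+[(np.array([-.1,s*.011,z]),np.array([-.0,s*.011,z]),[0,1]) for s in(-1,1)],x))
E.append(([.076,-.011,z],[.076,.011,z],[1,0])); print("bar+seam",pfit(im,p,E,x,.004))
im=cv2.imread("pics/w6.png"); p=pickle.load(open("w6.pkl","rb"))
x0=[.6228,-.0187,-2.9332]
E=[([-.135,-.03,.012],[-.135,.03,.012],[1,0]),([-.12,-.04,.012],[.06,-.04,.012],[0,1]),([-.12,.04,.012],[.06,.04,.012],[0,1])]
print("plate",pfit(im,p,E,x0))
for w in(.014,.020):
  E+=[([-.11,s*w,.075],[-.034,s*w,.075],[0,1]) for s in(-1,1)]
print("plate+walls",pfit(im,p,E,x0,.003))
E+=[([-.112,s*.015,.075],[-.112,s*.019,.075],[1,0]) for s in (-1,1)]
print("..+ends",pfit(im,p,E,x0,.003))
im=cv2.imread("pics/w5.png"); p=pickle.load(open("w5.pkl","rb"))
print("plate from w5 right edge",pfit(im,p,[([-.1,-.04,.012],[.1,-.04,.012],[0,1]),([.045,-.03,.012],[.045,-.03,.012],[1,0])],x0)[1])
E
```

```text
bar pts [ 0.5679  0.1    -2.9336] [ 0.3116 -0.2034 -0.3182 -0.2873 -0.7959  0.2073  0.8039  0.2146]
bar (array([ 0.5677,  0.0993, -2.9423]), [(np.float64(-0.0), 4.1), (np.float64(0.8), 2.8), (np.float64(-1.2), 3.4)], np.float64(0.7347926010336145))
bar tail only (array([ 0.5677,  0.0992, -2.9377]), [(np.float64(-0.0), 4.1), (np.float64(0.8), 2.4), (np.float64(-1.6), 3.3)], np.float64(0.6440582814178143))
bar+seam (array([ 0.5675,  0.0993, -2.9379]), [(np.float64(-0.2), 3.9), (np.float64(0.8), 2.8), (np.float64(-1.4), 2.6), (np.float64(0.2), 2.8)], np.float64(0.3011375441026539))
plate (array([ 0.6234, -0.0182, -2.9351]), [(np.float64(-0.0), 3.8), (np.float64(0.2), 4.3), (np.float64(-0.2), 4.3)], np.float64(0.1857205868761646))
plate+walls (array([ 0.6234, -0.0184, -2.9376]), [(np.float64(0.2), 2.5), (np.float64(0.0), 2.8), (np.float64(-0.4), 3.0), (np.float64(1.4), 1.8), (np.float64(0.2), 2.0), (np.float64(-0.2), 2.8), (np.float64(-0.4), 2.6)], np.float64(0.20791318534105857))
..+ends (array([ 0.6236, -0.0183, -2.9374]), [(np.float64(0.2), 2.5), (np.float64(0.0), 2.8), (np.float64(-0.4), 3.0), (np.float64(1.4), 1.8), (np.float64(0.2), 2.0), (np.float64(-0.4), 2.8), (np.float64(-0.4), 2.6), (np.float64(0.0), 2.9), (np.float64(0.0), 2.9)], np.float64(0.22062014216332562))
plate from w5 right edge [(np.float64(-0.2), 2.2), (np.float64(-2.2), 2.8)]
```

send_rows(motion=[{"dx": -50, "dy": 30, "dz": 0, "wx": 0, "wy": 0, "wz": 0, "claw": 60}, {"dx": -100, "dy": 62, "dz": 0, "wx": 0, "wy": 0, "wz": 0, "claw": 60}, {"dx": -140, "dy": 86, "dz": 0, "wx": 0, "wy": 0, "wz": 0, "claw": 60}, {"dx": -154, "dy": 95, "dz": -15, "wx": 0, "wy": 0, "wz": 0, "claw": 60}, {"dx": -154, "dy": 95, "dz": -50, "wx": 0, "wy": 0, "wz": 0, "claw": 60}, {"dx": -154, "dy": 95, "dz": -90, "wx": 0, "wy": 0, "wz": 0, "claw": 60}, {"dx": -154, "dy": 95, "dz": -120, "wx": 0, "wy": 0, "wz": 0, "claw": 60}, {"dx": -154, "dy": 95, "dz": -140, "wx": 0, "wy": 0, "wz": 0, "claw": 60}, {"dx": -154, "dy": 95, "dz": -150, "wx": 0, "wy": 0, "wz": 0, "claw": 60}, {"dx": -154, "dy": 95, "dz": -150, "wx": 0, "wy": 0, "wz": 0, "claw": 60}, {"dx": -154, "dy": 95, "dz": -150, "wx": 0, "wy": 0, "wz": 0, "claw": 60}])

```text
time: 15.6
tcp_pos: [0.5495, 0.0939, 0.0378]
ee_rot: [-0.102, 0.995, -0.0, 0.001]
ft_force: [-0.6, 0.0, 0.3]
gripper_width: 0.699
finger_force: 0.0
```

send_rows(motion=[{"dx": 0, "dy": 0, "dz": 0, "wx": 0, "wy": 0, "wz": 0, "claw": 10}, {"dx": 0, "dy": 0, "dz": 0, "wx": 0, "wy": 0, "wz": 0, "claw": 10}, {"dx": 0, "dy": 0, "dz": 0, "wx": 0, "wy": 0, "wz": 0, "claw": 10}, {"dx": 0, "dy": 0, "dz": 0, "wx": 0, "wy": 0, "wz": 0, "claw": 10}, {"dx": 0, "dy": 0, "dz": 0, "wx": 0, "wy": 0, "wz": 0, "claw": 10}, {"dx": 0, "dy": 0, "dz": 0, "wx": 0, "wy": 0, "wz": 0, "claw": 10}])

```text
time: 16.35
tcp_pos: [0.5492, 0.0938, 0.0375]
ee_rot: [-0.102, 0.995, -0.0, 0.001]
ft_force: [-1.2, 0.6, 6.7]
gripper_width: 0.249
finger_force: 58.9
```

```bash
python3 - <<'E'
from h import *
np.set_printoptions(precision=4,suppress=True)
s=monitor.sense(); print(s["time"],s["tcp_pos"],s["ee_rot"],s["gripper_width"],s["ft_force"],s["moment"])
E
```

```text
16.35 [0.5492 0.0938 0.0375] [-0.1019  0.9948 -0.0001  0.0005] 0.24861413781279335 [-1.2015  0.5506  6.6726] [ 0.0454  0.1776 -0.0542]
```

send_rows(motion=[{"dx": 0, "dy": 0, "dz": 15, "wx": 0, "wy": 0, "wz": 0, "claw": 10}, {"dx": 0, "dy": 0, "dz": 40, "wx": 0, "wy": 0, "wz": 0, "claw": 10}, {"dx": 0, "dy": 0, "dz": 75, "wx": 0, "wy": 0, "wz": 0, "claw": 10}, {"dx": 0, "dy": 0, "dz": 110, "wx": 0, "wy": 0, "wz": 0, "claw": 10}, {"dx": 10, "dy": -22, "dz": 120, "wx": 0, "wy": 0, "wz": 0, "claw": 10}, {"dx": 28, "dy": -60, "dz": 120, "wx": 0, "wy": 0, "wz": 0, "claw": 10}, {"dx": 46, "dy": -98, "dz": 120, "wx": 0, "wy": 0, "wz": 0, "claw": 10}, {"dx": 55, "dy": -116, "dz": 120, "wx": 0, "wy": 0, "wz": 0, "claw": 10}, {"dx": 55, "dy": -116, "dz": 120, "wx": 0, "wy": 0, "wz": 0, "claw": 10}, {"dx": 55, "dy": -116, "dz": 120, "wx": 0, "wy": 0, "wz": 0, "claw": 10}, {"dx": 55, "dy": -116, "dz": 120, "wx": 0, "wy": 0, "wz": 0, "claw": 10}])

```text
time: 17.73
tcp_pos: [0.6032, -0.0209, 0.1567]
ee_rot: [-0.103, 0.995, 0.0, -0.0]
ft_force: [-0.1, -0.3, -4.1]
gripper_width: 0.247
finger_force: 59.3
```

```bash
python3 - <<'E'
from prof import *
s=monitor.sense(); print(s["time"],s["tcp_pos"],s["ee_rot"],s["gripper_width"],s["ft_force"],s["moment"])
p=viewer.camera_params("wrist"); im=viewer.capture("wrist"); pickle.dump(p,open("w7.pkl","wb")); cv2.imwrite("pics/w7.png",im)
T=s["tcp_pos"]; a=2*np.arctan2(s["ee_rot"][1],s["ee_rot"][0]); d=np.array([np.cos(a),np.sin(a)])
x0=[*(T[:2]-.0192*d),a]; print("bar expected",x0)
z=T[2]-.0375+.056
E=[([.122,-.011,z],[.122,.011,z],[1,0]),([.06,-.011,z],[.118,-.011,z],[0,1]),([.06,.011,z],[.118,.011,z],[0,1])]
print(pfit(im,p,E,x0)); print(pfit(im,p,E+[([.076,-.01,z],[.076,.01,z],[1,0])],x0,.004))
A=np.vstack([seg(*e[:2]) for e in E]+[seg([.076,-.01,z],[.076,.01,z])])
q=proj(p,tf(x0,A),True); print(q.min(0),q.max(0))
v=cv2.resize(im,None,fx=1.4286,fy=1.4286,interpolation=cv2.INTER_CUBIC)
for u in q*1.4286: cv2.circle(v,tuple(np.round(u).astype(int)),0,(0,0,255),-1)
for u in proj(p,tf([.6234,-.0183,-2.936],np.vstack([rect(-.135,.135,.04,.012),seg([.1,-.014,.054],[.1,.014,.054]),rect(.07,.122,.014,.092)])),True)*1.4286: cv2.circle(v,tuple(np.round(u).astype(int)),0,(0,255,0),-1)
cv2.imwrite("pics/w7v.png",v)
E
```

```text
17.725 [ 0.6032 -0.0209  0.1567] [-0.1026  0.9947  0.0003 -0.0004] 0.24680916891833188 [-0.1073 -0.3116 -4.1005] [-0.0136  0.0874  0.0154]
bar expected [np.float64(0.6219679371207874), np.float64(-0.017005002734331434), np.float64(3.347123260569459)]
(array([ 0.6263, -0.0181,  3.3331]), [(np.float64(-0.0), 5.3), (np.float64(0.4), 3.9), (np.float64(-0.6), 3.1)], np.float64(0.38698155752283137))
(array([ 0.6243, -0.0188,  3.3291]), [(np.float64(-2.2), 4.1), (np.float64(0.4), 3.7), (np.float64(-0.6), 2.6), (np.float64(2.0), 2.8)], np.float64(1.0864056775081665))
[248.7036  43.8049] [315.3046 221.7932]
```

View pics/w7v.png

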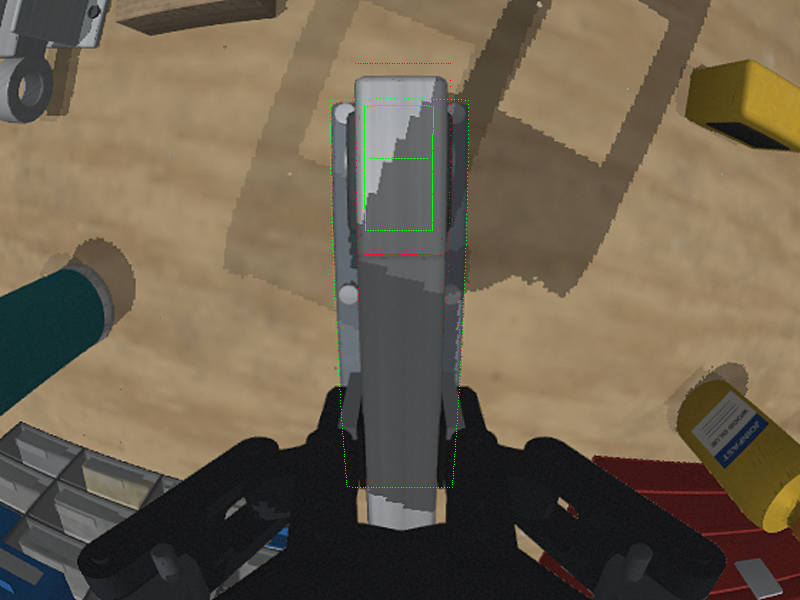

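```bash
python3 - <<'E'
from prof import *
im=cv2.imread("pics/w7.png"); p=pickle.load(open("w7.pkl","rb"))
x0=[.62197,-.0170,3.34712]; z=.1567-.0375+.056
S=[([.076,-.01,z],[.076,.01,z],[1,0]),([.03,-.011,z],[.112,-.011,z],[0,1]),([.03,.011,z],[.112,.011,z],[0,1])]
for zz in (-.002,0,.002):
    E=[(np.add(a,[0,0,zz]),np.add(b,[0,0,zz]),n) for a,b,n in S]
    print(zz,pfit(im,p,E,x0,.004))
E=[([-.04,s*.04,.012],[.115,s*.04,.012],[0,1]) for s in(-1,1)]+[([.135,-.039,.012],[.135,-.03,.012],[1,0]),([.135,.03,.012],[.135,.039,.012],[1,0])]
print("anchor",pfit(im,p,E,[.6234,-.0183,3.3472],.004))
E
```

```text
-0.002 (array([ 0.6226, -0.0183,  3.3385]), [(np.float64(0.0), 3.2), (np.float64(0.2), 3.9), (np.float64(-0.4), 2.9)], np.float64(0.20913237214549213))
0 (array([ 0.6221, -0.0182,  3.3407]), [(np.float64(0.0), 3.2), (np.float64(0.4), 3.7), (np.float64(-0.6), 2.8)], np.float64(0.37505480160624033))
0.002 (array([ 0.6217, -0.0183,  3.3415]), [(np.float64(0.0), 3.3), (np.float64(0.6), 3.5), (np.float64(-0.8), 2.7)], np.float64(0.5705481080050664))
anchor (array([ 0.6229, -0.018 ,  3.4669]), [(np.float64(1.4), 1.8), (np.float64(2.2), 1.4), (np.float64(2.0), 2.1), (np.float64(-0.8), 2.5)], np.float64(0.5692970050331377))
```

send_rows(motion=[{"dx": 1.2, "dy": -0.6, "dz": -5, "wx": 0, "wy": 0, "wz": 0.003, "claw": 10}, {"dx": 1.2, "dy": -0.6, "dz": -15, "wx": 0, "wy": 0, "wz": 0.003, "claw": 10}, {"dx": 1.2, "dy": -0.6, "dz": -28, "wx": 0, "wy": 0, "wz": 0.003, "claw": 10}, {"dx": 1.2, "dy": -0.6, "dz": -40, "wx": 0, "wy": 0, "wz": 0.003, "claw": 10}, {"dx": 1.2, "dy": -0.6, "dz": -50, "wx": 0, "wy": 0, "wz": 0.003, "claw": 10}, {"dx": 1.2, "dy": -0.6, "dz": -58, "wx": 0, "wy": 0, "wz": 0.003, "claw": 10}, {"dx": 1.2, "dy": -0.6, "dz": -60, "wx": 0, "wy": 0, "wz": 0.003, "claw": 10}, {"dx": 1.2, "dy": -0.6, "dz": -60, "wx": 0, "wy": 0, "wz": 0.003, "claw": 10}, {"dx": 1.2, "dy": -0.6, "dz": -60, "wx": 0, "wy": 0, "wz": 0.003, "claw": 10}])

```text
time: 18.9
tcp_pos: [0.6054, -0.0229, 0.0973]
ee_rot: [-0.103, 0.995, -0.0, 0.0]
ft_force: [0.2, 0.4, -3.6]
gripper_width: 0.249
finger_force: 59.3
```

send_rows(motion=[{"dx": 0, "dy": 0, "dz": -2, "wx": 0, "wy": 0, "wz": 0, "claw": 10}, {"dx": 0, "dy": 0, "dz": -5, "wx": 0, "wy": 0, "wz": 0, "claw": 10}, {"dx": 0, "dy": 0, "dz": -8, "wx": 0, "wy": 0, "wz": 0, "claw": 10}, {"dx": 0, "dy": 0, "dz": -11, "wx": 0, "wy": 0, "wz": 0, "claw": 10}, {"dx": 0, "dy": 0, "dz": -11, "wx": 0, "wy": 0, "wz": 0, "claw": 10}])

```text
time: 19.52
tcp_pos: [0.6047, -0.0227, 0.0854]
ee_rot: [-0.103, 0.995, 0.0, -0.0]
ft_force: [0.7, 0.7, -4.3]
gripper_width: 0.251
finger_force: 59.3
```

send_rows(motion=[{"dx": 0, "dy": 0, "dz": -2, "wx": 0, "wy": 0, "wz": 0, "claw": 10}, {"dx": 0, "dy": 0, "dz": -4, "wx": 0, "wy": 0, "wz": 0, "claw": 10}, {"dx": 0, "dy": 0, "dz": -6, "wx": 0, "wy": 0, "wz": 0, "claw": 10}, {"dx": 0, "dy": 0, "dz": -8, "wx": 0, "wy": 0, "wz": 0, "claw": 10}, {"dx": 0, "dy": 0, "dz": -10, "wx": 0, "wy": 0, "wz": 0, "claw": 10}, {"dx": 0, "dy": 0, "dz": -10, "wx": 0, "wy": 0, "wz": 0, "claw": 10}])

```text
time: 20.27
tcp_pos: [0.6054, -0.0229, 0.076]
ee_rot: [-0.103, 0.995, -0.0, 0.0]
ft_force: [1.4, -0.1, 1.0]
gripper_width: 0.254
finger_force: 59.9
```

send_rows(motion=[{"dx": 0, "dy": 0, "dz": -2, "wx": 0, "wy": 0, "wz": 0, "claw": 10}, {"dx": 0, "dy": 0, "dz": -4, "wx": 0, "wy": 0, "wz": 0, "claw": 10}, {"dx": 0, "dy": 0, "dz": -6, "wx": 0, "wy": 0, "wz": 0, "claw": 10}, {"dx": 0, "dy": 0, "dz": -8, "wx": 0, "wy": 0, "wz": 0, "claw": 10}, {"dx": 0, "dy": 0, "dz": -10, "wx": 0, "wy": 0, "wz": 0, "claw": 10}, {"dx": 0, "dy": 0, "dz": -12, "wx": 0, "wy": 0, "wz": 0, "claw": 10}, {"dx": 0, "dy": 0, "dz": -12, "wx": 0, "wy": 0, "wz": 0, "claw": 10}])

```text
time: 21.15
tcp_pos: [0.6051, -0.0227, 0.0633]
ee_rot: [-0.103, 0.995, 0.0, 0.0]
ft_force: [3.7, 0.8, -3.7]
gripper_width: 0.249
finger_force: 59.5
```

send_rows(motion=[{"dx": 0, "dy": 0, "dz": -2, "wx": 0, "wy": 0, "wz": 0, "claw": 10}, {"dx": 0, "dy": 0, "dz": -4, "wx": 0, "wy": 0, "wz": 0, "claw": 10}, {"dx": 0, "dy": 0, "dz": -6, "wx": 0, "wy": 0, "wz": 0, "claw": 10}, {"dx": 0, "dy": 0, "dz": -7, "wx": 0, "wy": 0, "wz": 0, "claw": 10}, {"dx": 0, "dy": 0, "dz": -8, "wx": 0, "wy": 0, "wz": 0, "claw": 10}, {"dx": 0, "dy": 0, "dz": -8, "wx": 0, "wy": 0, "wz": 0, "claw": 10}])

```text
time: 21.9
tcp_pos: [0.6047, -0.0228, 0.0557]
ee_rot: [-0.103, 0.995, 0.0, -0.0]
ft_force: [0.3, 0.1, -3.6]
gripper_width: 0.249
finger_force: 59.5
```

send_rows(motion=[{"dx": 0, "dy": 0, "dz": -0.7, "wx": 0, "wy": 0, "wz": 0, "claw": 10}, {"dx": 0, "dy": 0, "dz": -1.4, "wx": 0, "wy": 0, "wz": 0, "claw": 10}, {"dx": 0, "dy": 0, "dz": -2, "wx": 0, "wy": 0, "wz": 0, "claw": 10}, {"dx": 0, "dy": 0, "dz": -2, "wx": 0, "wy": 0, "wz": 0, "claw": 10}])

```text
time: 22.4
tcp_pos: [0.605, -0.0229, 0.0553]
ee_rot: [-0.103, 0.995, -0.0, 0.0]
ft_force: [-4.5, 0.5, 8.0]
gripper_width: 0.246
finger_force: 61.1
```

send_rows(motion=[{"dx": 0, "dy": 0, "dz": 0, "wx": 0, "wy": 0, "wz": 0, "claw": 60}, {"dx": 0, "dy": 0, "dz": 0, "wx": 0, "wy": 0, "wz": 0, "claw": 60}, {"dx": 0, "dy": 0, "dz": 0, "wx": 0, "wy": 0, "wz": 0, "claw": 60}, {"dx": 0, "dy": 0, "dz": 0, "wx": 0, "wy": 0, "wz": 0, "claw": 60}, {"dx": 0, "dy": 0, "dz": 10, "wx": 0, "wy": 0, "wz": 0, "claw": 60}, {"dx": 0, "dy": 0, "dz": 30, "wx": 0, "wy": 0, "wz": 0, "claw": 60}, {"dx": 0, "dy": 0, "dz": 60, "wx": 0, "wy": 0, "wz": 0, "claw": 60}, {"dx": 0, "dy": 0, "dz": 100, "wx": 0, "wy": 0, "wz": 0, "claw": 60}, {"dx": 40, "dy": 5, "dz": 130, "wx": 0, "wy": 0, "wz": 0, "claw": 60}, {"dx": 80, "dy": 15, "dz": 130, "wx": 0, "wy": 0, "wz": 0, "claw": 60}, {"dx": 100, "dy": 20, "dz": 130, "wx": 0, "wy": 0, "wz": 0, "claw": 60}, {"dx": 100, "dy": 20, "dz": 130, "wx": 0, "wy": 0, "wz": 0, "claw": 60}])

```text
time: 23.9
tcp_pos: [0.7058, -0.0024, 0.1838]
ee_rot: [-0.104, 0.995, -0.0, 0.0]
ft_force: [-0.8, -0.4, -0.6]
gripper_width: 0.702
finger_force: 0.0
```

```bash
python3 - <<'E'
from prof import *
s=monitor.sense(); print(s["time"],s["tcp_pos"],s["ft_force"],s["joint_velocities"].round(3))
p=viewer.camera_params("wrist"); im=viewer.capture("wrist"); cv2.imwrite("pics/w8.png",im)
x0=[.6234,-.0183,-2.936]
for z in (.070,.074,.078):
    E=[([-.106,-.01,z],[-.106,.01,z],[1,0]),([-.02,-.011,z],[.06,-.011,z],[0,1]),([-.02,.011,z],[.06,.011,z],[0,1]),([.076,-.01,z],[.076,.01,z],[1,0])]
    print(z,pfit(im,p,E,x0,.004))
E
```

```text
23.9 [ 0.7058 -0.0024  0.1838] [-0.8329 -0.3751 -0.5984] [-0.012 -0.024  0.054 -0.008  0.001 -0.004]
0.07 (array([ 0.6249, -0.0191, -2.9326]), [(np.float64(-2.6), 3.2), (np.float64(0.6), 3.3), (np.float64(-0.6), 3.4), (np.float64(2.4), 3.1)], np.float64(1.5914065417568521))
0.074 (array([ 0.6227, -0.0196, -2.9318]), [(np.float64(-3.0), 3.7), (np.float64(0.8), 3.3), (np.float64(-0.8), 3.4), (np.float64(3.0), 6.7)], np.float64(1.9000000000000008))
0.078 (array([ 0.6225, -0.0196, -2.9302]), [(np.float64(-1.4), 3.2), (np.float64(1.0), 3.4), (np.float64(-1.0), 3.5), (np.float64(1.4), 6.1)], np.float64(1.2890757090855263))
```

```bash
python3 - <<'E'
from h import *
im=viewer.capture("side"); p=viewer.camera_params("side"); cv2.imwrite("pics/s9.png",im)
g=cv2.cvtColor(im,cv2.COLOR_BGR2GRAY).astype(np.float32)
x0=[.6234,-.0183,-2.936]
# near side (world +y) is bar -y; scan far top edge (bar +y) and near top/bottom edges in z
t=np.arange(-.012,.0121,.0005)
for nm,y,z in(("top far",.011,.074),("top near",-.011,.074),("bottom near",-.011,.042)):
    for xs in ((-.025,.015),(.02,.06)):
        X=np.linspace(*xs,15); P=np.array([[a,y,z+d] for a in X for d in t])
        uv=proj(p,tf(x0,P)).astype(np.float32)
        I=cv2.remap(g,uv[:,:1].copy(),uv[:,1:].copy(),cv2.INTER_CUBIC).reshape(15,-1).mean(0)
        G=np.gradient(I); o=np.argsort(-abs(G))[:1]
        print(nm,xs,"peak mm",t[o]*1e3,np.round(I[::4]))
E
```

```text
top far (-0.025, 0.015) peak mm [-7.5] [113. 123. 136. 153. 164. 167. 165. 158. 146. 132. 119. 110. 106.]
top far (0.02, 0.06) peak mm [-11.] [124. 147. 164. 170. 172. 170. 168. 164. 162. 160. 159. 158. 154.]
top near (-0.025, 0.015) peak mm [2.5] [ 97. 100. 102. 103. 106. 116. 127. 141. 158. 167. 168. 165. 156.]
top near (0.02, 0.06) peak mm [-1.] [ 97. 100. 102. 103. 108. 124. 148. 164. 171. 172. 170. 167. 164.]
bottom near (-0.025, 0.015) peak mm [1.5] [125. 127. 135. 141. 143. 138. 128. 117. 107. 103. 103. 102.  99.]
bottom near (0.02, 0.06) peak mm [2.] [134. 136. 139. 141. 145. 145. 139. 126. 112. 105. 103. 101.  98.]
```

send_rows(motion=[{"dx": -40, "dy": -7, "dz": 0, "wx": 0, "wy": 0, "wz": 0, "claw": 0}, {"dx": -68, "dy": -13, "dz": 0, "wx": 0, "wy": 0, "wz": 0, "claw": 0}, {"dx": -68, "dy": -13, "dz": 0, "wx": 0, "wy": 0, "wz": 0, "claw": 0}, {"dx": -68, "dy": -13, "dz": 0, "wx": 0, "wy": 0, "wz": 0, "claw": 0}, {"dx": -68, "dy": -13, "dz": -30, "wx": 0, "wy": 0, "wz": 0, "claw": 0}, {"dx": -68, "dy": -13, "dz": -60, "wx": 0, "wy": 0, "wz": 0, "claw": 0}, {"dx": -68, "dy": -13, "dz": -80, "wx": 0, "wy": 0, "wz": 0, "claw": 0}, {"dx": -68, "dy": -13, "dz": -88, "wx": 0, "wy": 0, "wz": 0, "claw": 0}, {"dx": -68, "dy": -13, "dz": -91, "wx": 0, "wy": 0, "wz": 0, "claw": 0}, {"dx": -68, "dy": -13, "dz": -92, "wx": 0, "wy": 0, "wz": 0, "claw": 0}, {"dx": -68, "dy": -13, "dz": -93, "wx": 0, "wy": 0, "wz": 0, "claw": 0}, {"dx": -68, "dy": -13, "dz": -93, "wx": 0, "wy": 0, "wz": 0, "claw": 0}])

```text
time: 25.5
tcp_pos: [0.6373, -0.0159, 0.0913]
ee_rot: [-0.103, 0.995, -0.0, 0.0]
ft_force: [-0.0, 0.1, 0.2]
gripper_width: 0.0
finger_force: 0.0
```

send_rows(motion=[{"dx": 0, "dy": 0, "dz": -1, "wx": 0, "wy": 0, "wz": 0, "claw": 0}, {"dx": 0, "dy": 0, "dz": -2, "wx": 0, "wy": 0, "wz": 0, "claw": 0}, {"dx": 0, "dy": 0, "dz": -3, "wx": 0, "wy": 0, "wz": 0, "claw": 0}, {"dx": 0, "dy": 0, "dz": -3, "wx": 0, "wy": 0, "wz": 0, "claw": 0}])

```text
time: 26.0
tcp_pos: [0.637, -0.0158, 0.0877]
ee_rot: [-0.103, 0.995, 0.0, -0.0]
ft_force: [0.4, 0.5, 0.7]
gripper_width: -0.004
finger_force: 0.1
```

send_rows(motion=[{"dx": 0, "dy": 0, "dz": -0.5, "wx": 0, "wy": 0, "wz": 0, "claw": 0}, {"dx": 0, "dy": 0, "dz": -1, "wx": 0, "wy": 0, "wz": 0, "claw": 0}, {"dx": 0, "dy": 0, "dz": -1, "wx": 0, "wy": 0, "wz": 0, "claw": 0}])

```text
time: 26.38
tcp_pos: [0.637, -0.0159, 0.0877]
ee_rot: [-0.103, 0.995, -0.0, 0.0]
ft_force: [-1.8, 0.4, 6.1]
gripper_width: 0.0
finger_force: 3.1
```

send_rows(motion=[{"dx": 0, "dy": 0, "dz": 20, "wx": 0, "wy": 0, "wz": 0, "claw": 0}, {"dx": 0, "dy": 0, "dz": 60, "wx": 0, "wy": 0, "wz": 0, "claw": 0}, {"dx": 0, "dy": 0, "dz": 110, "wx": 0, "wy": 0, "wz": 0, "claw": 0}, {"dx": 0, "dy": 0, "dz": 110, "wx": 0, "wy": 0, "wz": 0, "claw": 0}, {"dx": 0, "dy": 0, "dz": 110, "wx": 0, "wy": 0, "wz": 0, "claw": 0}])

```text
time: 27.0
tcp_pos: [0.6367, -0.0157, 0.1964]
ee_rot: [-0.103, 0.995, 0.0, -0.0]
ft_force: [-1.0, 0.3, -0.2]
gripper_width: 0.002
finger_force: 0.0
```

```bash
python3 -c "
from workcell import arm
print(arm.finish_job())"
```

```text
the job is handed in; nothing more can be done
None
```

I handed the job in at 27 s: the hitch bar was set down upright, regripped by the shank and pressed home on the anchor; a fingertip check put its top at 73.7 mm (74 mm seated). The latch was not seen directly: I infer it snapped shut because its side force fell from 3.7 N to 0.3 N. The eye bar and the other things were not touched, and no verdict came back.

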